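# Tip the perforated tube into the weld jig

## Task

The perforated steel tube stands on end on the yellow foot plate of the weld jig. With a fingertip, push it over so that it lies down in the aluminium V cradle with its top towards the red stop, then push on its rear end to slide it along the cradle until its front end is fully home against the stop. Only push: never pick the tube up or carry it, and leave the tin, the copper collar and the wrench where they are.

Things in the scene. Friction and masses are not known exactly. Their poses are not given: they have to be found in the camera images.
- jig: Weld jig fixed to the bench, 360 mm long in x, 110 mm wide in y. Origin: centre of its underside, on the bench; x runs level along it from the yellow foot plate to the red stop, z up. Foot plate: flat, x -180 to -40 mm, 90 mm wide, top 20 mm above the bench. The aluminium V cradle (point cradle) spans x -40 to +150 mm, then comes the red stop, 90 mm wide, its top 80 mm above the bench.
- cradle (a point): Middle of the V cradle's length, on the centre line of a tube lying in it: 55 mm along the jig's x from its origin, 50 mm above the bench. Axes as the jig's. The V opens upwards, polished walls at 45 degrees, upper edges 43 mm above the bench, 36 mm either side. A tube in it has its underside level with the foot plate's top.
- stop_face (a point): The point on the red stop's face where the centre of the tube's front end comes to rest: 150 mm along the jig's x from its origin, 50 mm above the bench. Axes as the jig's.
- tube: Grey steel tube with rows of dark holes, diameter 60 mm, length 150 mm, 110 to 225 g, a plain cylinder. Origin: centre of its lower end as it stands at the start (its rear end when lying); z runs along it to the other end. It starts upright on the foot plate near the jig's centre line, axis 85 to 100 mm behind the jig's origin. Its turn about z means nothing.
- tube_mid (a point): Centre of the tube, half-way along its axis (75 mm from each end). Axes as the tube's. Pushed near its top the tube pivots on its lower rim, passes balance at about 22 degrees and falls by itself into the cradle, some 6 cm short of the stop; it then slides with a push of about 1 to 5 N.
- tube_top (a point): Centre of the tube's upper end at the start (the front end, which meets the stop, when it lies). Axes as the tube's.
- tin: Closed tin with a green band, diameter 60 mm, 65 mm high, standing on the bench beside the jig. Origin: centre of its underside. To be left alone.
- collar: Copper collar (ring) standing flat on the bench beside the jig, outer diameter 60 mm, 45 mm high. Origin: centre of its underside. To be left alone.
- wrench: Steel wrench 160 mm long lying on the bench beside the jig, about 10 mm high, long axis its x. Origin: under its middle. To be left alone.
Things that resemble listed ones, but are neither listed nor needed, are in the scene too. Of the things shaped like the tube, the grey one is meant.

How it is judged:
By the outcome, as a careful person would: the job done as asked, in the order asked, and still so for the second after the job is handed in, with the robot touching nothing.
It also fails if it takes over 45 s, if anything falls off the work surface, if the arm or the gripper's body presses on something with over 40 N, if the wrist force passes 120 N, or if a joint passes its speed limit or range.

## Robot

A 7-joint arm with a two-finger parallel gripper is mounted at the origin on the work surface. World frame = base frame: x ahead of the robot, y to its left, z up, the work surface at z = 0. Lengths are in m, angles in rad, forces in N, time in s.
With the tool pointing down it reaches from about 0.35 to 0.9 m from the base axis. Payload 7.2 kg.
Tool frame: the origin (TCP) lies at the very end of the fingers, on their centre line; the grasp point (between the pads) lies 19 mm behind it; z points along the fingers, y is the line along which they close (so a half turn about z gives the same grasp; the last joint's range is limited). The gripper opens to 88 mm and grips with 3 to 60 N. Pads are 20 mm wide; open, the fingers measure 115 mm over their backs; the gripper's body (75 mm by 178 mm) begins 61 mm behind the grasp point.
Start: joints at [-0.068, 0.411, -0.013, 1.596, 0.006, 1.134, -0.082], TCP at [0.625, -0, 0.223] pointing down, gripper open.
Joint ranges: [-2.95, 2.95], [-0.29, 1.99], [-1.47, 1.44], [0.14, 2.54], [-1.03, 4.17], [0.13, 1.85], [-2.86, 2.86]. Speed limits (rad/s): [2.39, 2.39, 3.01, 3.01, 3.14, 3.14, 3.14].

## Interface

Orientations are given as a unit quaternion [x, y, z, w].
In Python, from workcell import * gives the robot as it stands.
- The arm moves only by the tool send_rows, never from a script. Its argument "steps" is a list of rows, each a list of 3 entries, a list of its own where there are three numbers: the shift along the tool's x, y, z in m, then the turn, a rotation vector about the tool's x, y, z in degrees, then the finger opening in m, from 0 to 0.0878. In form: [[[tx, ty, tz], [wx, wy, wz], claw], ...]. A call has 1 to 10 rows; each row shifts and turns the commanded pose from where the row before left it, along the tool's axes as they then stand; what a row does not reach is not made up. A row lasts 1/10 s, in which the tool goes at most 50 mm and 8.59 degrees, less where a joint would pass 70% of its speed; a pose out of reach is approached as far as the arm can. A call is refused whole if a number of a shift passes 0.05 or a number of a turn 8.59, either way. A call with a gripper value outside its range is refused whole. The fingers move at their own pace and stop on an object; the grip force is fixed at half the most. Time passes only in rows, so rows that do not move let the fingers close. It gives the time, the measured TCP pose, the force, the opening and the grip force at its end, in the units of the state.
- read_state(): the state, without advancing time (a new reading comes with each control period).
- capture(name): name is "scene" or "side" or "wrist"; returns a dict with "image" (480x640x3 uint8, red, green, blue), "vertical_fov" (degrees; the focal length in pixels is half the picture's height over the tangent of half this angle, whatever the lens; pixels are square), "cx", "cy" (the principal point, pixels), "view" (4x4, takes a point from world to camera coordinates). Camera axes: x right, y down, z forward; pixel columns grow to the right and rows downward; lengths in m; the calibration is good to about 2 mm. A picture is of the moment at which its call begins. There is no depth.
- close_job(): hands the job in; it is judged then, once.
The state is a dict: "time_s": time; "joints": joint angles; "dq": joint speeds; "tau": joint torques, N m; "eef_pos": TCP position; "orientation": TCP orientation; "contact_force": force on the tool from outside, world axes, zero at the start; "ft_torque": the same for the moment, N m; "grip_width": finger opening in m; "finger_force": force on a finger pad.
Only numpy, scipy, OpenCV 4.12 (cv2) and the standard library are available. Lean on these libraries where they do the work, as an engineer would, in place of code of your own. Each camera call takes 0.05 s, during which the arm holds its last target. There are 200 camera calls.

## Working session

There is one attempt and no reset: what is moved stays moved. The work goes in short steps, Python scripts to look and compute and a tool call to move; the robot and the scene stay as the last step left them, time stands still between calls to the robot, and variables do not carry over. Pictures are saved under pics/ and viewed, at most 10 in all, crops included, and the job is handed in when it is done.

Besides the shell and the picture viewer there is one more tool, called by a JSON object that holds its "op" and its "data". send_rows: Moves the arm, as the interface text tells. Its arguments: {"type":"object","properties":{"steps":{"type":"array"}},"required":["steps"]}

```bash
mkdir -p pics; cat > h.py <<'E'
from workcell import *
import numpy as np, cv2, pickle
def snap(n,f):
    c=capture(n); cv2.imwrite(f'pics/{f}.png',cv2.cvtColor(c['image'],cv2.COLOR_RGB2BGR)); pickle.dump(c,open(f'pics/{f}.pkl','wb')); return c
def fl(c): return 240/np.tan(np.radians(c['vertical_fov'])/2)
def proj(c,p):
    p=np.atleast_2d(p); V=np.array(c['view']); q=p@V[:3,:3].T+V[:3,3]
    return q[:,:2]/q[:,2:]*fl(c)+[c['cx'],c['cy']]
def onz(c,u,v,z):
    V=np.array(c['view']); R=V[:3,:3]; o=-R.T@V[:3,3]
    d=R.T@np.array([(u-c['cx'])/fl(c),(v-c['cy'])/fl(c),1]); return o+d*(z-o[2])/d[2]
E
python3 - <<'E'
from h import *
for n in('scene','side'):
    c=snap(n,n); print(n,c['vertical_fov'],c['cx'],c['cy'],np.round(c['view'],3).tolist())
s=read_state();print(s['eef_pos'],s['orientation'],s['time_s'],s['grip_width'])
E
```

```text
scene 48.923748584271785 312.9319530024502 241.02110928667702 [[0.831, 0.557, 0.003, -0.448], [0.44, -0.655, -0.614, -0.157], [-0.34, 0.512, -0.789, 1.124], [0.0, 0.0, 0.0, 1.0]]
side 49.42458663868544 326.48078680444314 239.5876942350383 [[0.97, -0.242, -0.003, -0.55], [-0.127, -0.497, -0.859, 0.167], [0.207, 0.833, -0.513, 0.898], [0.0, 0.0, 0.0, 1.0]]
[ 6.24551957e-01 -3.55090863e-05  2.21913844e-01] [ 7.07089680e-01  7.07123519e-01 -5.39134375e-04 -4.71580792e-04] 0.1 0.08769593666187431
```

View pics/scene.png

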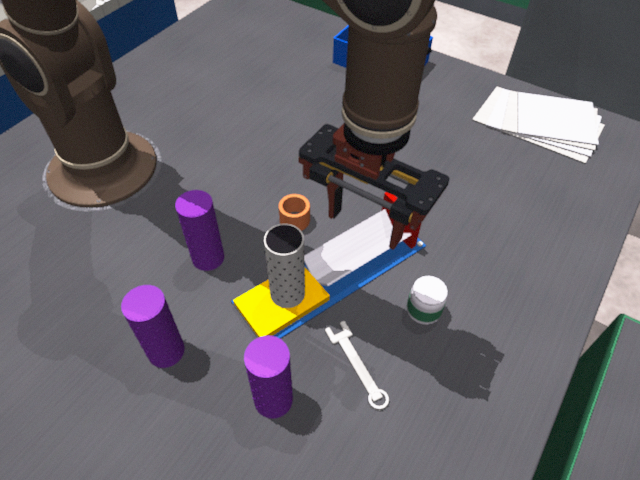

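View pics/side.png

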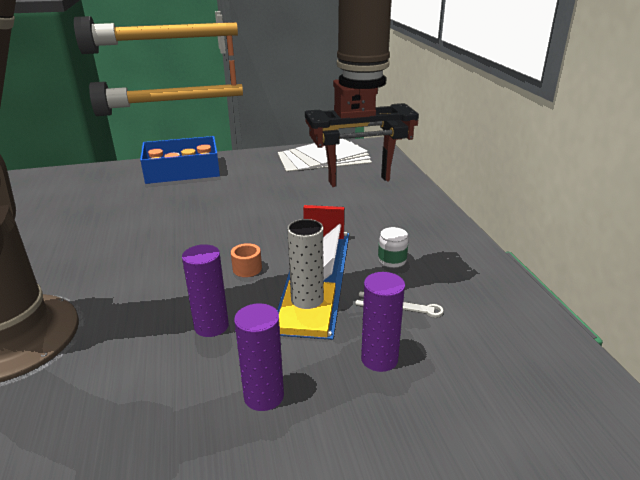

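The only grey perforated tube is at scene (286,265) / side (306,263). The three purple ones, at scene (203,230), (154,326) and (269,377), are decoys. The jig runs up-right, from the yellow plate at scene (281,302) to the red stop at about (405,225). I'll confirm this in one enlarged crop.

```bash
python3 - <<'E'
import cv2,numpy as np
a=cv2.imread('pics/scene.png')[190:345,225:435]; b=cv2.imread('pics/side.png')[195:345,265:365]
a=cv2.resize(a,None,fx=2.3,fy=2.3,interpolation=2); b=cv2.resize(b,None,fx=3,fy=3,interpolation=2)
o=np.zeros((460,800,3),np.uint8); o[:a.shape[0],:a.shape[1]]=a; o[:450,490:790]=b; cv2.imwrite('pics/crop1.png',o)
E
```

```text
(no output)
```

View pics/crop1.png

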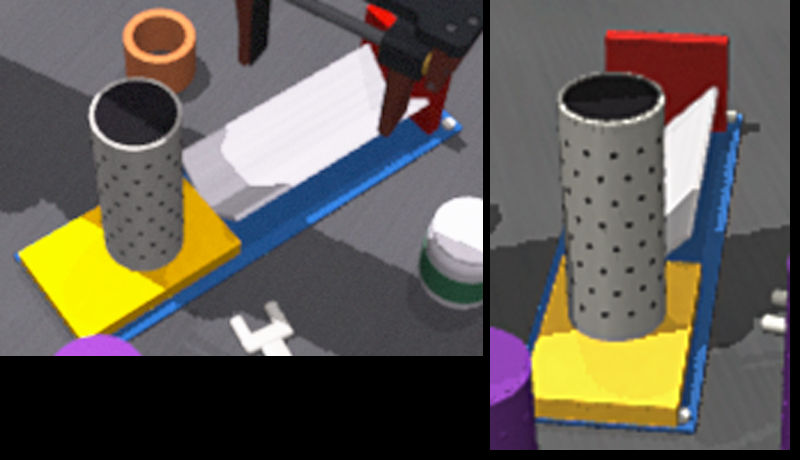

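The crop confirms it: the grey perforated tube stands on the yellow plate, with its top-rim centre at crop (136,112) in scene and (611,98) in side. Next I fit the jig and tube poses.

```bash
cat > fit.py <<'E'
from h import *
from scipy.optimize import least_squares
S,D=[pickle.load(open(f'pics/{n}.pkl','rb')) for n in('scene','side')]
s=lambda u,v:(225+u/2.3,190+v/2.3); d=lambda u,v:(265+(u-490)/3,195+v/3)
J=[(S,(-180,45,20),s(20,256)),(S,(-180,-45,20),s(84,334)),(S,(-40,-45,20),s(241,242)),(D,(-180,-45,20),d(678,409)),(D,(-40,-45,20),d(700,264)),(D,(150,45,80),d(606,40)),(D,(150,-45,80),d(727,44))]
T=[(S,s(136,113)),(D,d(611,98))]
def W(p,q): c,n=np.cos(p[2]),np.sin(p[2]); q=np.array(q)/1000; return np.array([p[0]+c*q[0]-n*q[1],p[1]+n*q[0]+c*q[1],q[2]])
r=lambda p:np.concatenate([proj(c,W(p,q))[0]-o for c,q,o in J]+[proj(c,[p[3],p[4],.17])[0]-o for c,o in T])
f=least_squares(r,[.6,0,0,.55,0],loss='soft_l1'); p=f.x
print('jig',p[:2],np.degrees(p[2]),'tube',p[3:]);print(np.round(r(p).reshape(-1,2),1).tolist())
c,n=np.cos(p[2]),np.sin(p[2]);e=p[3:]-p[:2];print('tube in jig',c*e[0]+n*e[1],-n*e[0]+c*e[1])
for n_,q in[('collar',(294,222)),('tin',(426,316)),('wr',(340,335)),('wr2',(377,400))]:print(n_,onz(S,*q,0)[:2].round(3))
for q in[(147,303),(197,203),(268,357)]:print('purple',onz(S,*q,.15)[:2].round(3))
E
python3 fit.py
```

```text
jig [0.55394989 0.04167319] 69.56518159412478 tube [ 0.51848618 -0.04760192]
[[-1.0, -0.7], [-0.5, 4.2], [0.4, 1.1], [-0.3, -1.1], [0.4, -0.9], [-0.7, -1.7], [0.1, -1.0], [0.0, 0.7], [-0.4, -0.8]]
tube in jig -0.09603887369715497 0.002062326187612623
collar [0.425 0.103]
tin [0.733 0.058]
wr [ 0.63  -0.055]
wr2 [ 0.737 -0.118]
purple [ 0.414 -0.235]
purple [ 0.346 -0.053]
purple [ 0.605 -0.206]
```

{"op": "send_rows", "data": {"steps": [[[0,0,0],[0,0,6.8],0],[[0,0,0],[0,0,6.8],0],[[0,0,0],[0,0,6.8],0],[[-0.025,-0.014,0],[0,0,0],0],[[-0.025,-0.014,0],[0,0,0],0],[[-0.025,-0.014,0],[0,0,0],0],[[-0.025,-0.014,0],[0,0,0],0],[[-0.025,-0.014,0],[0,0,0],0],[[-0.022,-0.012,0],[0,0,0],0],[[0,0,0],[0,0,0],0]]}}

```text
time_s: 1.1
eef_pos: [0.4944, -0.1119, 0.2226]
orientation: [0.822, 0.569, -0.001, -0.0]
contact_force: [0.3, -0.0, -0.6]
grip_width: 0.0114
finger_force: 0.0
```

```bash
cat > st.py <<'E'
from h import *
s=read_state();P=np.array([.55395,.04167]);a=np.radians(69.565);c,n=np.cos(a),np.sin(a);e=s['eef_pos'][:2]-P
from scipy.spatial.transform import Rotation as R
print(s['time_s'],'jig xy',(c*e[0]+n*e[1]).round(4),(-n*e[0]+c*e[1]).round(4),'z',s['eef_pos'][2].round(4),'toolx',R.from_quat(s['orientation']).as_matrix()[:,0].round(3),'F',np.round(s['contact_force'],2),s['grip_width'])
E
python3 st.py; python3 -c "
from h import *
snap('side','s2')"
```

```text
1.1 jig xy -0.1647 0.0022 z 0.2226 toolx [ 0.353  0.936 -0.001] F [ 0.3  -0.04 -0.57] 0.011439753224876057
```

View pics/s2.png

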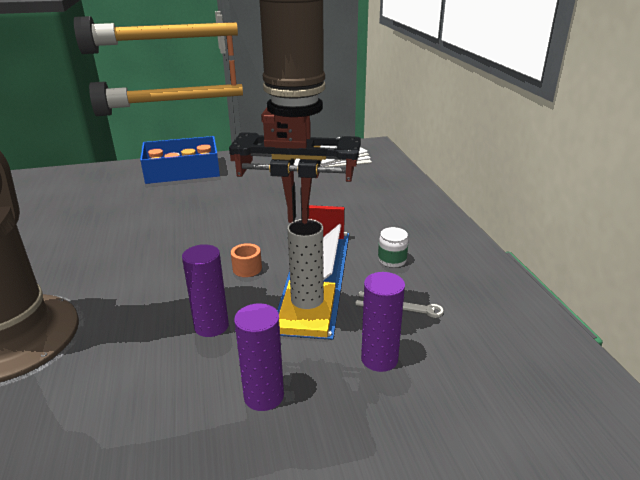

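The closed fingertips at (297,222) are behind and above the tube, whose top is at (306,228), which agrees with the fit. Next I lower the fingers and approach slowly.

{"op": "send_rows", "data": {"steps": [[[0,0,0.025],[0,0,0],0],[[0,0,0.025],[0,0,0],0],[[0,0,0.02],[0,0,0],0],[[0,0,0],[0,0,0],0],[[0.006,0,0],[0,0,0],0],[[0.006,0,0],[0,0,0],0],[[0.006,0,0],[0,0,0],0],[[0.004,0,0],[0,0,0],0],[[0.004,0,0],[0,0,0],0],[[0.004,0,0],[0,0,0],0]]}}

```text
time_s: 2.15
eef_pos: [0.5076, -0.0809, 0.1529]
orientation: [0.821, 0.571, 0.0, 0.0]
contact_force: [-1.1, 0.3, 0.8]
grip_width: 0.0004
finger_force: 0.2
```

```bash
python3 st.py
```

```text
2.15 jig xy -0.131 0.0007 z 0.1529 toolx [0.349 0.937 0.   ] F [-1.14  0.3   0.84] 0.0004111311750750719
```

{"op": "send_rows", "data": {"steps": [[[0.006,0,0],[0,0,0],0],[[0.006,0,0],[0,0,0],0],[[0.006,0,0],[0,0,0],0],[[0.006,0,0],[0,0,0],0],[[0.006,0,0],[0,0,0],0]]}}

```text
time_s: 2.65
eef_pos: [0.518, -0.0524, 0.1526]
orientation: [0.821, 0.571, 0.0, -0.0]
contact_force: [-0.4, -0.1, 0.2]
grip_width: 0.0003
finger_force: 0.1
```

```bash
python3 st.py;python3 -c "
from h import *
snap('side','s3')"
```

```text
2.65 jig xy -0.1007 0.0008 z 0.1526 toolx [0.348 0.937 0.   ] F [-0.43 -0.15  0.19] 0.00030574037359191466
```

View pics/s3.png

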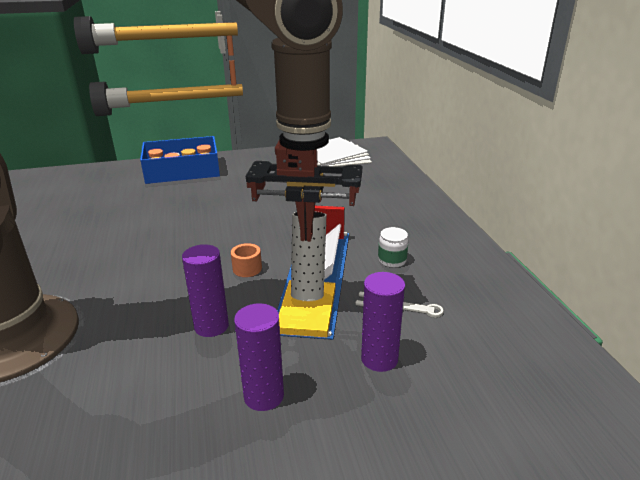

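The tube is leaning away from the camera: its top is at (309,213) and its base at (307,300). I keep pushing past balance.

{"op": "send_rows", "data": {"steps": [[[0.006,0,0],[0,0,0],0],[[0.006,0,0],[0,0,0],0],[[0.006,0,0],[0,0,0],0],[[0.006,0,0],[0,0,0],0],[[0.006,0,0],[0,0,0],0],[[0.003,0,0],[0,0,0],0],[[0,0,0],[0,0,0],0],[[0,0,0],[0,0,0],0],[[0,0,0],[0,0,0],0],[[0,0,0],[0,0,0],0]]}}

```text
time_s: 3.7
eef_pos: [0.5293, -0.0224, 0.1527]
orientation: [0.821, 0.571, -0.0, 0.0]
contact_force: [0.5, 0.0, 0.4]
grip_width: 0.0004
finger_force: 0.0
```

```bash
python3 st.py;python3 -c "
from h import *
snap('side','s4')"
```

```text
3.7 jig xy -0.0686 0.0008 z 0.1527 toolx [ 0.349  0.937 -0.   ] F [0.5  0.   0.41] 0.0004061255076825889
```

View pics/s4.png

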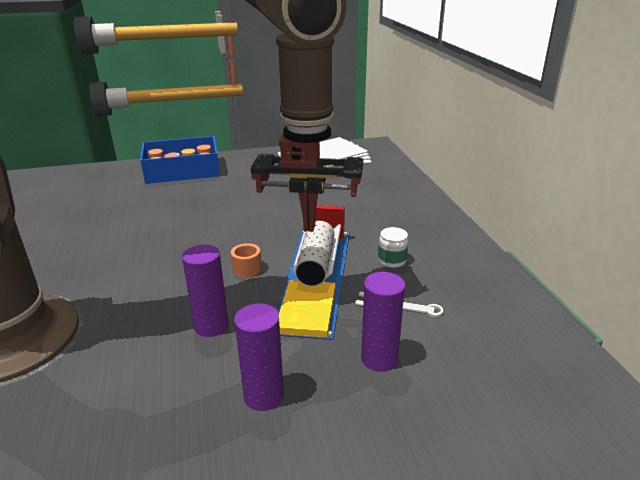

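The tube lies in the cradle, with its rear end centred at about (311,272). I measure the rear end before backing off and lowering.

```bash
python3 - <<'E'
from h import *
c=pickle.load(open('pics/s4.pkl','rb'));a=np.radians(69.565)
for x in(-.07,-.06,-.05,-.04,-.03,-.02): print(x,proj(c,[.55395+np.cos(a)*x,.04167+np.sin(a)*x,.05]).round(1))
E
```

```text
-0.07 [[309.7 276.7]]
-0.06 [[310.4 273.7]]
-0.05 [[311.1 270.6]]
-0.04 [[311.9 267.7]]
-0.03 [[312.6 264.8]]
-0.02 [[313.3 261.9]]
```

{"op": "send_rows", "data": {"steps": [[[-0.015,0,0],[0,0,0],0],[[-0.02,0,0],[0,0,0],0],[[-0.02,0,0],[0,0,0],0],[[0,0,0.02],[0,0,0],0],[[0,0,0.03],[0,0,0],0],[[0,0,0.03],[0,0,0],0],[[0,0,0.02],[0,0,0],0],[[0,0,0.008],[0,0,0],0],[[0,0,0],[0,0,0],0]]}}

```text
time_s: 4.65
eef_pos: [0.5092, -0.0744, 0.0439]
orientation: [0.821, 0.57, -0.001, -0.0]
contact_force: [-0.4, 0.5, 0.6]
grip_width: 0.0004
finger_force: 0.0
```

```bash
python3 st.py
```

```text
4.65 jig xy -0.1244 0.0014 z 0.0439 toolx [ 0.349  0.937 -0.001] F [-0.41  0.48  0.59] 0.00036180341443481297
```

{"op": "send_rows", "data": {"steps": [[[0.012,0,0],[0,0,0],0],[[0.012,0,0],[0,0,0],0],[[0.012,0,0],[0,0,0],0],[[0.006,0,0],[0,0,0],0],[[0.005,0,0],[0,0,0],0],[[0.005,0,0],[0,0,0],0],[[0.005,0,0],[0,0,0],0],[[0.005,0,0],[0,0,0],0],[[0.005,0,0],[0,0,0],0],[[0.005,0,0],[0,0,0],0]]}}

```text
time_s: 5.65
eef_pos: [0.5353, -0.0061, 0.0446]
orientation: [0.821, 0.571, -0.0, 0.0]
contact_force: [-0.5, -2.1, 1.1]
grip_width: 0.0003
finger_force: 0.6
```

{"op": "send_rows", "data": {"steps": [[[0.005,0,0],[0,0,0],0],[[0.005,0,0],[0,0,0],0],[[0.005,0,0],[0,0,0],0],[[0.005,0,0],[0,0,0],0],[[0.005,0,0],[0,0,0],0]]}}

```text
time_s: 6.15
eef_pos: [0.5441, 0.0177, 0.0447]
orientation: [0.821, 0.571, 0.0, 0.0]
contact_force: [-0.1, -1.3, 0.7]
grip_width: 0.0005
finger_force: 0.5
```

```bash
python3 st.py;python3 -c "
from h import *
snap('side','s5')"
```

```text
6.15 jig xy -0.0258 0.0008 z 0.0447 toolx [0.348 0.937 0.   ] F [-0.13 -1.29  0.65] 0.0005114615616916968
```

View pics/s5.png

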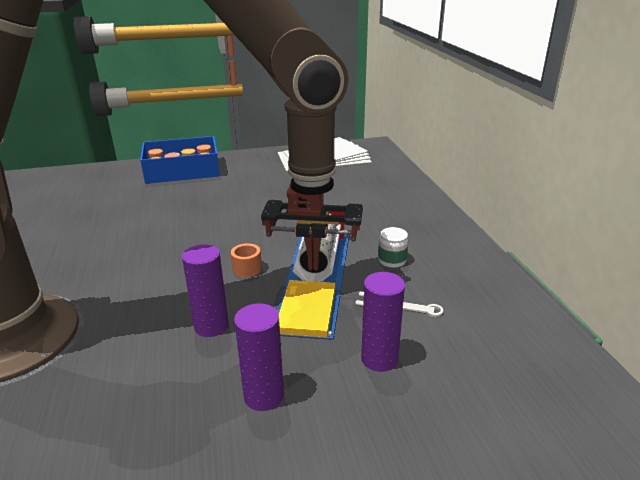

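The finger presses on the tube's rear end at about (314,263), roughly 17 mm short of home. I continue with small steps and watch the force.

{"op": "send_rows", "data": {"steps": [[[0.004,0,0],[0,0,0],0],[[0.004,0,0],[0,0,0],0],[[0.003,0,0],[0,0,0],0],[[0.002,0,0],[0,0,0],0]]}}

```text
time_s: 6.6
eef_pos: [0.5486, 0.0299, 0.0446]
orientation: [0.821, 0.571, 0.0, -0.0]
contact_force: [-0.5, -0.8, 0.7]
grip_width: 0.0008
finger_force: 0.5
```

{"op": "send_rows", "data": {"steps": [[[0.001,0,0],[0,0,0],0],[[0.001,0,0],[0,0,0],0]]}}

```text
time_s: 6.8
eef_pos: [0.5491, 0.0314, 0.0446]
orientation: [0.821, 0.571, -0.0, -0.0]
contact_force: [-0.0, -0.2, -0.4]
grip_width: 0.0005
finger_force: 0.4
```

{"op": "send_rows", "data": {"steps": [[[0.001,0,0],[0,0,0],0],[[0.001,0,0],[0,0,0],0]]}}

```text
time_s: 7.0
eef_pos: [0.5494, 0.0322, 0.0446]
orientation: [0.821, 0.57, -0.001, 0.0]
contact_force: [-2.9, -6.9, 2.7]
grip_width: 0.0003
finger_force: 3.2
```

{"op": "send_rows", "data": {"steps": [[[0.001,0,0],[0,0,0],0],[[0.0,0,0],[0,0,0],0]]}}

```text
time_s: 7.2
eef_pos: [0.5494, 0.0322, 0.0446]
orientation: [0.822, 0.57, -0.001, 0.0]
contact_force: [-3.1, -6.1, 3.2]
grip_width: 0.0005
finger_force: 3.5
```

```bash
python3 st.py
```

```text
7.2 jig xy -0.0104 0.0009 z 0.0446 toolx [ 0.35   0.937 -0.002] F [-3.14 -6.07  3.22] 0.0004940315919229642
```

{"op": "send_rows", "data": {"steps": [[[0.002,0,0],[0,0,0],0],[[0.002,0,0],[0,0,0],0],[[0,0,0],[0,0,0],0]]}}

```text
time_s: 7.5
eef_pos: [0.5493, 0.0322, 0.0446]
orientation: [0.822, 0.569, -0.004, 0.001]
contact_force: [-8.3, -15.8, 10.7]
grip_width: 0.0003
finger_force: 8.8
```

```bash
python3 st.py
```

```text
7.5 jig xy -0.0105 0.001 z 0.0446 toolx [ 0.352  0.936 -0.007] F [ -8.25 -15.82  10.7 ] 0.0003212863070077281
```

The tube is hard against the stop. I back straight off, raise the tool and check.

{"op": "send_rows", "data": {"steps": [[[-0.006,0,0],[0,0,0],0],[[-0.012,0,0],[0,0,0],0],[[-0.02,0,0],[0,0,0],0],[[-0.03,0,0],[0,0,0],0],[[-0.03,0,-0.02],[0,0,0],0],[[-0.02,0,-0.03],[0,0,0],0],[[0,0,-0.04],[0,0,0],0],[[0,0,-0.04],[0,0,0],0],[[0,0,-0.04],[0,0,0],0],[[0,0,0],[0,0,0],0]]}}

```text
time_s: 8.5
eef_pos: [0.5134, -0.073, 0.2201]
orientation: [0.821, 0.571, 0.004, 0.003]
contact_force: [1.2, -0.1, -0.7]
grip_width: 0.0002
finger_force: 0.0
```

```bash
python3 st.py;python3 - <<'E'
from h import *
o=[]
for n,f,(x,y) in(('scene','s6',(220,160)),('side','s7',(230,180))):
    c=snap(n,f); i=cv2.imread(f'pics/{f}.png')[y:y+200,x:x+200]; o.append(cv2.resize(i,(400,400),interpolation=2))
cv2.imwrite('pics/crop2.png',np.hstack(o))
E
```

```text
8.5 jig xy -0.1216 -0.0021 z 0.2201 toolx [0.349 0.937 0.004] F [ 1.24 -0.11 -0.72] 0.0002449574293129715
```

View pics/crop2.png

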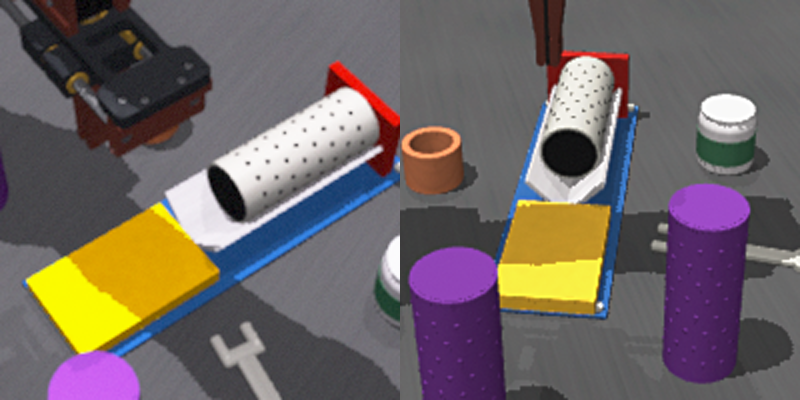

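In both views the tube lies in the V against the red stop. Its rear-end centre is at side (314.5,256.5), and about (314.7,256) is expected for jig x = 0, which is home. The gripper is clear, and the tin, collar and wrench are where they were.

```bash
python3 -c "
from workcell import *
print(close_job())"
```

```text
the job is handed in; nothing more can be done
None
```

The grey tube was pushed over into the V cradle and slid fully home against the red stop, with the tin, collar and wrench left alone; the job was handed in at about 9 s.

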